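# Seat the vial tray on the autosampler's locating pins

## Task

The loaded vial tray has been set down out of place on the autosampler deck and is riding up on its two locating pins. Nudge it sideways with your fingertips, pushing on the tray and not on the vials and never lifting it, until its hole and its slot drop over the pins and it lies flat on the deck inside its outline. Leave the bottles, the stray vial and everything else on the bench where they stand, and finish with the fingers clear of everything.

Things in the scene. Friction and masses are not known exactly. Their poses are not given: they have to be found in the camera images.
- vial_tray: Loose tray, 0.5 to 1 kg: blue plate 120 (x) x 220 (y) x 8 mm with a white vial block 100 x 126 x 24 mm centred on it. Origin: centre of the plate's underside; x away from the robot, y left, z up. At the start it lies 14 to 26 mm too near the robot, up to 18 mm left or right, up to 0.1 rad askew: its front rides on the pins' tips, its far edge on the deck, leaning about 0.12 rad. It slides at 2 to 6 N.
- tray_hole (a point): Centre of the round through hole (12 mm diameter) in the tray's plate, at the underside: tray frame (-40, -80, 0) mm. Goes over pin_right.
- tray_slot (a point): Centre of the through slot (12 mm along the tray's x by 18 mm along its y) in the tray's plate, at the underside: tray frame (-40, +80, 0) mm. Goes over pin_left.
- vials: The twenty capped vials (12 mm diameter) sitting tight in the block, moving with the tray; they stand 14 mm out of it, tops 46 mm above the plate's underside. Origin: centre of the block's top. Not to be pushed on.
- nest (a point): The tray's home: point on the level deck, 60 mm above the bench, at the centre of a dark engraved outline 125 x 225 mm. The seated tray's origin and axes match it within about 2 mm. x away from the robot (yaw within 0.12 rad), y left, z up. From here the deck is clear for 115 mm towards the robot (its front edge), 100 mm away from it, 200 mm to the left and 210 mm to the right (bottles).
- pin_right (a point): Foot of the right-hand fixed steel pin on the deck, nest frame (-40, -80, 0) mm. The pin is 10 mm high, 10 mm in diameter up to 4 mm, then tapers to a flat tip 4.4 mm wide. Hidden under the tray at the start; its tip stands 2 mm out of the plate when the tray is home.
- pin_left (a point): Foot of the left-hand locating pin, the same shape, nest frame (-40, +80, 0) mm.
- autosampler: Bench autosampler, fixed: a white and grey base 280 x 630 x 60 mm with the tray's home on its deck, and at its right-hand end a parked tower with a probe arm, 280 mm high above the bench, starting 275 mm to the right of the nest's centre. Origin: on the bench straight below the nest, same axes.
- standard_a: Small white bottle with red cap, 38 mm diameter, 70 mm high, standing on the deck right of the tray. Origin: centre of its foot. Bystander.
- standard_b: The same with a blue cap, standing on the deck right of the tray. Bystander.
- stray_vial: A single amber vial with blue cap, 12 mm diameter, 32 mm high, standing on the deck beyond the tray's far left corner. Origin: centre of its foot. Bystander.
- beaker: Clear beaker, 60 mm diameter, 75 mm high, on the bench to the left. Origin: centre of its foot. Bystander.
- wash_bottle: White bottle with red cap, 66 mm diameter, 160 mm high, on the bench to the left. Origin: centre of its foot. Bystander.
- spanner: Steel spanner 150 mm long lying on the bench to the right, near the robot. Origin: its middle. Bystander.
- tip_box: Blue box with a clear lid, 85 x 120 x 63 mm, on the bench far to the left. Origin: centre of its underside. Bystander.

How it is judged:
At the end, for the whole second after the job is handed in: The tray lies at rest, flat (0.025 rad), its underside within 2 mm of the deck at the hole, the slot and the middle; the hole within 3 mm of the right pin, the slot within 5 mm of the left pin; bystanders within 15 mm of where they were, and upright (horizontal distance between tray_hole and pin_right below 0.003 m and horizontal distance between tray_slot and pin_left below 0.005 m and z of each of tray_hole, tray_slot, vial_tray in the frame of nest below 0.002 m and angle between vial_tray's own z axis and vertical below 0.025 rad and linear speed of vial_tray below 0.01 m/s and distance of each of standard_a, standard_b, stray_vial, beaker, wash_bottle, spanner, tip_box from where it was at the start of the episode below 0.015 m and angle between each of standard_a, standard_b, stray_vial, beaker, wash_bottle, tip_box's own z axis and vertical below 0.2 rad); the robot touches nothing.
It fails at once if the tray is lifted: the middle of its underside rises more than 13 mm above the deck (riding on the pins it is at 5 to 10 mm) (z of vial_tray in the frame of nest above 0.013 m).
It fails at once if the tray is tipped by more than 0.22 rad (12 degrees) (angle between vial_tray's own z axis and vertical above 0.22 rad).
It fails at once if the vials are pushed on: the fingers press the vials with more than 2 N (contact force between the fingers and vials above 2 N).
It fails at once if a bystander is moved more than 15 mm or knocked over (distance of any of standard_a, standard_b, stray_vial, beaker, wash_bottle, spanner, tip_box from where it was at the start of the episode above 0.015 m or angle between any of standard_a, standard_b, stray_vial, beaker, wash_bottle, tip_box's own z axis and vertical above 0.25 rad).
It also fails if it takes over 51 s, if anything falls off the work surface, if the arm or the gripper's body presses on something with over 40 N, if the wrist force passes 120 N, or if a joint passes its speed limit or range.

## Robot

A 6-joint arm with a two-finger parallel gripper is mounted at the origin on the work surface. World frame = base frame: x ahead of the robot, y to its left, z up, the work surface at z = 0. Lengths are in m, angles in rad, forces in N, time in s.
With the tool pointing down it reaches from about 0.35 to 0.85 m from the base axis. Payload 8.1 kg.
Tool frame: the origin (TCP) lies at the very end of the fingers, on their centre line; the grasp point (between the pads) lies 19 mm behind it (robot.grip_depth is the distance from the TCP to the grasp point, in m); z points along the fingers, y is the line along which they close (so a half turn about z gives the same grasp; the last joint's range is limited). The gripper opens to 93 mm and grips with 3 to 60 N. Pads are 15 mm wide; open, the fingers measure 128 mm over their backs; the gripper's body (75 mm by 188 mm) begins 65 mm behind the grasp point.
Start: joints at [1.222, 0.13, 1.488, -0, 1.523, -0.085], TCP at [0.156, 0.579, 0.219] pointing down, gripper open.
Joint ranges: [-2.96, 2.96], [-0.89, 2.26], [0.02, 2.5], [-1.34, 4.48], [0, 2.73], [-2.66, 2.66]. Speed limits (rad/s): [2.39, 2.39, 2.79, 3.14, 3.14, 3.14].

## Interface

Orientations are given as a rotation vector (axis times angle).
In Python, from plant import robot gives the robot as it stands. The module is installed in compiled form; this text tells all that it offers.
- The arm moves only by the shell command python3 -m jog 'ROWS' [FORCE]. ROWS is JSON, a list that holds one entry, the list of rows, each a list of 7 numbers: the turn, a rotation vector about the tool's x, y, z in degrees, then the shift along the tool's x, y, z in cm, then the finger opening in cm, from 0 to 9.3. A call has 1 to 5 rows; each row shifts and turns the commanded pose from where the row before left it, along the tool's axes as they then stand; what a row does not reach is not made up. A row lasts 1/12 s, in which the tool goes at most 41.7 mm and 7.16 degrees, less where a joint would pass 70% of its speed; a pose out of reach is approached as far as the arm can. A call is refused whole if a number of a shift passes 4.17 or a number of a turn 7.16, either way. A call with a gripper value outside its range is refused whole. The fingers move at their own pace and stop on an object; FORCE is the grip in N (left out, the last holds). Time passes only in rows, so rows that do not move let the fingers close. It gives the time, the measured TCP pose, the force and the opening at its end, in the units of the state.
- robot.read_state(): the state, without advancing time (a new reading comes with each control period).
- robot.read_camera(name): name is "side" or "top"; returns a dict with "img" (384x512x3 uint8, red, green, blue), "fx", "fy", "cx", "cy" (pixels), "k1" (the pictures are not rectified: a ray, as slopes to the right and down, at radius r is drawn at 1 + k1 r^2 times it, then the intrinsics apply), "extrinsics" (4x4, takes a point from camera to world coordinates). Camera axes: x right, y up, looking along -z (the intrinsics and any distortion apply to the point x, -y, -z); pixel columns grow to the right and rows downward; lengths in m; the calibration is good to about 2 mm. A picture is of the moment at which its call begins. There is no depth.
- robot.close_job(): hands the job in, once; it reports no verdict.
Trained networks look in a picture, given as the dict that the camera call returned (one of the last four; its "shot" number tells which), for a name from the list of things; names that differ only in an ending like _2 or _b are one class to them, and where a whole thing is asked for, a point or a joint stands for the part that bears it (a point fixed in the world has none). Each returns a list of dicts, best first, with "confidence" (0 to 1); they miss things now and then, are a little off and sometimes report something else, mostly with a low value. They report only what shows in the picture. A call takes as long as a camera call.
- robot.masks_of(picture, label): "pixels" (384x512 bool, what is visible of it) and "point" ([column, row] in pixels, amid what is visible of it).
- robot.pinpoint(picture, label): "point" ([column, row] in pixels: a listed point, or the origin of a listed thing).
The state is a dict: "t": time; "q": joint angles; "dq": joint speeds; "joint_torque": joint torques, N m; "tool_pos": TCP position; "orientation": TCP orientation; "force": force on the tool from outside, world axes, zero at the start; "wrist_torque": the same for the moment, N m; "opening": finger opening in m.
Only numpy, scipy, OpenCV 4.12 (cv2) and the standard library are available. Lean on these libraries where they do the work, as an engineer would, in place of code of your own. Each camera call takes 0.05 s, during which the arm holds its last target. There are 200 camera calls.

## Working session

There is one attempt and no reset: what is moved stays moved. The work goes in short steps, Python scripts to look and compute and a shell command to move; the robot and the scene stay as the last step left them, time stands still between calls to the robot, and variables do not carry over. Pictures are saved under pics/ and viewed, on a budget of 10 in all, crops included, one or two more only if the job needs it, and the job is handed in when it is done.

```bash
mkdir -p pics; cat > h.py <<'E'
import numpy as np, cv2
from plant import robot
def ray(p,px):
    u=np.array([[(px[0]-p['cx'])/p['fx'],(px[1]-p['cy'])/p['fy']]])[0]
    r=np.linalg.norm(u); s=r
    for _ in range(30): s=r/(1+p['k1']*s*s)
    v=u*(s/r if r>0 else 1)
    E=np.array(p['extrinsics']); d=E[:3,:3]@np.array([v[0],-v[1],-1]); return E[:3,3],d
def at(p,px,z):
    o,d=ray(p,px); return o+d*(z-o[2])/d[2]
def tri(ps):
    A=np.zeros((3,3));b=np.zeros(3)
    for p,px in ps:
        o,d=ray(p,px);d=d/np.linalg.norm(d);M=np.eye(3)-np.outer(d,d);A+=M;b+=M@o
    return np.linalg.solve(A,b)
def proj(p,X):
    E=np.linalg.inv(np.array(p['extrinsics'])); c=E[:3,:3]@np.array(X)+E[:3,3]
    v=np.array([c[0],-c[1]])/-c[2]; v=v*(1+p['k1']*(v@v)); return [p['cx']+p['fx']*v[0],p['cy']+p['fy']*v[1]]
def save(p,n): cv2.imwrite('pics/'+n,p['img'][:,:,::-1])
E
cat > a.py <<'E'
from h import *
np.set_printoptions(precision=4,suppress=True)
T=robot.read_camera('top');S=robot.read_camera('side')
save(T,'top0.png');save(S,'side0.png')
for n in ['vial_tray','tray_hole','tray_slot','vials','nest','pin_right','pin_left','standard_a','standard_b','stray_vial']:
    r=[]
    for c,p in (('T',T),('S',S)):
        q=robot.pinpoint(p,n)
        for k in q[:2]: print(n,c,np.array(k['point']),round(k['confidence'],2),at(p,k['point'],.068 if 'tray_' in n else .06))
        if q: r.append((p,q[0]['point']))
    if len(r)==2: print('   tri',tri(r))
print(robot.read_state())
E
python3 a.py
```

```text
vial_tray T [274.9 155.9] 0.59 [0.576  0.0503 0.06  ]
vial_tray T [251.  159.2] 0.38 [0.5633 0.129  0.06  ]
vial_tray S [294.2 210.2] 0.57 [0.5781 0.0753 0.06  ]
vial_tray S [325.2 260.9] 0.24 [ 0.5907 -0.1902  0.06  ]
   tri [0.5706 0.0511 0.0787]
tray_hole T [301.7 169. ] 0.61 [ 0.5318 -0.0374  0.068 ]
tray_hole S [294.7 226.5] 0.83 [ 0.5496 -0.0203  0.068 ]
   tri [ 0.5364 -0.0371  0.0811]
tray_slot T [253.4 166.7] 0.64 [0.5363 0.1203 0.068 ]
tray_slot T [251.1 162.7] 0.53 [0.5495 0.1282 0.068 ]
tray_slot S [281.9 198.8] 0.98 [0.5533 0.1402 0.068 ]
   tri [0.54   0.1192 0.0824]
vials T [279.6 151.2] 0.72 [0.5924 0.035  0.06  ]
vials T [212.3 129.9] 0.63 [0.6619 0.2611 0.06  ]
vials S [298.1 203.8] 0.6 [0.6023 0.1077 0.06  ]
   tri [0.5781 0.0377 0.1127]
nest T [268.8 149.5] 0.68 [0.5975 0.0708 0.06  ]
nest S [247.4 345.3] 0.71 [ 0.3013 -0.4272  0.06  ]
nest S [303.5 211.7] 0.69 [0.6059 0.0591 0.06  ]
   tri [ 0.5552  0.0336 -0.454 ]
pin_right T [295.1 159.3] 0.7 [ 0.5659 -0.0164  0.06  ]
pin_right S [301.6 224.1] 0.81 [ 0.5785 -0.0043  0.06  ]
   tri [ 0.5689 -0.0164  0.0693]
pin_
[... 557 characters left out ...]
79  0.06  ]
standard_b S [324.9 258.4] 0.66 [ 0.5937 -0.1797  0.06  ]
   tri [ 0.6274 -0.1943  0.0812]
stray_vial T [213.1 128.4] 0.55 [0.6645 0.2576 0.068 ]
stray_vial S [301.5 173.5] 0.44 [0.6711 0.2817 0.068 ]
   tri [0.6604 0.2554 0.085 ]
{'t': 1.1, 'q': array([ 1.2216,  0.1304,  1.4882, -0.    ,  1.523 , -0.0854]), 'dq': array([-0.0019, -0.0004, -0.0008,  0.0003,  0.0007,  0.0007]), 'joint_torque': array([  0.0016, -55.9755, -49.2072,   0.0769,   0.0225,  -0.0001]), 'tool_pos': array([0.1564, 0.5793, 0.2186]), 'orientation': array([ 0.4132,  3.1143, -0.    ]), 'force': array([-0.1526,  0.3481, -0.4559]), 'wrist_torque': array([ 0.0298, -0.0396,  0.0151]), 'opening': 0.09351253440284567}
```

View both.

```bash
python3 -c "
import cv2
a=cv2.imread('pics/top0.png')[100:220,180:380];b=cv2.imread('pics/side0.png')[140:300,200:400]
cv2.imwrite('pics/t0.png',cv2.resize(a,None,fx=4,fy=4,interpolation=2));cv2.imwrite('pics/s0.png',cv2.resize(b,None,fx=3.7,fy=3.7,interpolation=2))"
```

```text
(no output)
```

View pics/t0.png

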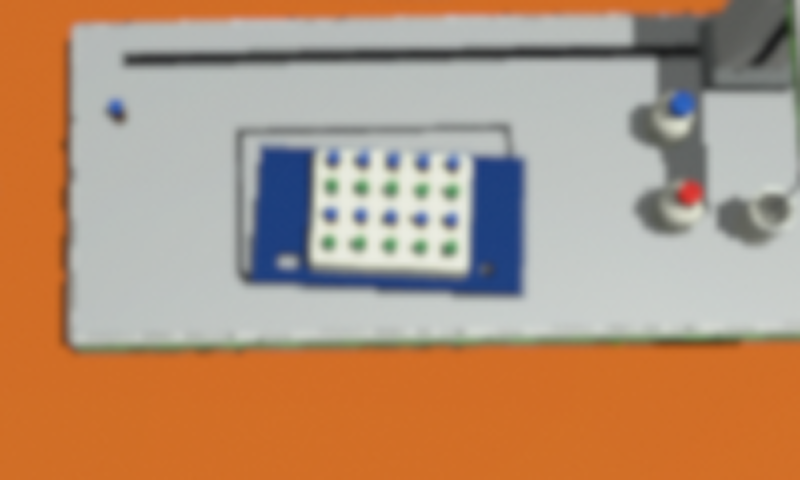

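View pics/s0.png

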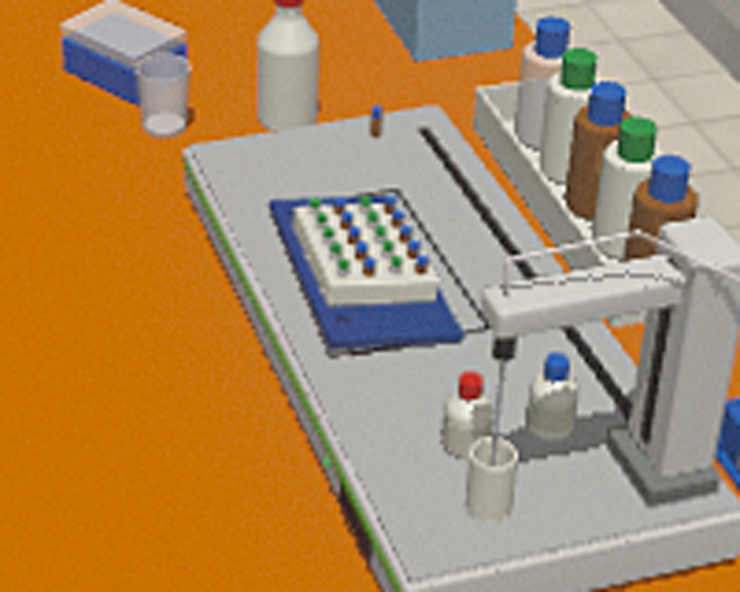

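```bash
cat > b.py <<'E'
from h import *
np.set_printoptions(precision=4,suppress=True)
T=robot.read_camera('top');print(T['fx'],T['k1'],np.array(T['extrinsics']))
f=lambda c,z:at(T,(180+(c[0]-1.5)/4,100+(c[1]-1.5)/4),z)
for n,c,z in [('oFL',(240,129),.06),('oFR',(511,126),.06),('oNL',(242,277),.06),('front L',(70,347),.06),('front R',(800,337),.06),('railL',(125,60),.06),('railR',(660,51),.06),
 ('tFL',(262,148),.068),('tFR',(523,157),.068),('tNL',(250,281),.081),('tNR',(522,294),.081),('slot',(288,262),.078),('hole',(487,269),.078)]: print(n,f(c,z))
E
python3 b.py
```

```text
395.2505546723553 -0.10087609951754954 [[ 0.0222  0.9858 -0.1665  0.2497]
 [-0.9997  0.0203 -0.0131  0.0989]
 [-0.0095  0.1667  0.986   1.3277]
 [ 0.      0.      0.      1.    ]]
oFL [0.6565 0.1692 0.06  ]
oFR [ 0.6638 -0.0573  0.06  ]
oNL [0.5299 0.1639 0.06  ]
front L [0.4687 0.3029 0.06  ]
front R [ 0.4894 -0.2953  0.06  ]
railL [0.7158 0.2683 0.06  ]
railR [ 0.7334 -0.1842  0.06  ]
tFL [0.6378 0.1501 0.068 ]
tFR [ 0.6346 -0.0661  0.068 ]
tNL [0.5221 0.1563 0.081 ]
tNR [ 0.5159 -0.0632  0.081 ]
slot [0.5391 0.126  0.078 ]
hole [ 0.5366 -0.0352  0.078 ]
```

```bash
python3 -m jog '[[[0,0,6.63,0,0,0,6],[0,0,6.63,0,0,0,6],[0,0,6.63,0,0,0,6],[0,0,6.63,0,0,0,6],[0,0,6.63,0,0,0,6]]]'
python3 -m jog '[[[0,0,6.63,0,0,0,6],[0,0,6.63,0,0,0,6],[0,0,6.63,0,0,0,6],[0,0,6.63,0,0,0,6],[0,0,6.63,0,0,0,6]]]'
python3 -m jog '[[[0,0,6.63,0,0,0,6],[0,0,0,-3.45,2.05,0,6],[0,0,0,-3.45,2.05,0,6],[0,0,0,-3.45,2.05,0,6]]]'
```

```text
t: 1.57
tool_pos: [0.1564, 0.5793, 0.2187]
orientation: [-1.293, -2.863, -0.0]
force: [-0.1, -0.1, 0.6]
opening: 0.0642
t: 1.98
tool_pos: [0.1564, 0.5792, 0.2186]
orientation: [2.056, 2.376, -0.0]
force: [-0.2, -0.6, -0.1]
opening: 0.0599
t: 2.32
tool_pos: [0.2215, 0.4768, 0.2181]
orientation: [2.181, 2.261, -0.001]
force: [0.1, 0.3, 0.5]
opening: 0.0598
```

```bash
for i in 1 2 3; do python3 -m jog '[[[0,0,0,-3.45,2.05,0,6],[0,0,0,-3.45,2.05,0,6],[0,0,0,-3.45,2.05,0,6],[0,0,0,-3.45,2.05,0,6],[0,0,0,-3.45,2.05,0,6]]]' | tail -4; done
python3 -m jog '[[[0,0,0,-3.45,2.05,0,6],[0,0,0,-3.45,2.05,0,6],[0,0,0,0,0,0,6],[0,0,0,0,0,0,6]]]'
```

```text
tool_pos: [0.3304, 0.3074, 0.2189]
orientation: [2.183, 2.259, 0.001]
force: [0.2, 0.1, -0.3]
opening: 0.06
tool_pos: [0.4389, 0.1382, 0.219]
orientation: [2.183, 2.259, 0.001]
force: [-0.0, 0.5, 0.6]
opening: 0.0599
tool_pos: [0.5472, -0.0308, 0.2188]
orientation: [2.183, 2.258, 0.001]
force: [0.6, 0.6, 0.2]
opening: 0.0601
t: 3.9
tool_pos: [0.5899, -0.0982, 0.2175]
orientation: [-2.186, -2.255, 0.001]
force: [-0.7, -0.1, -0.2]
opening: 0.0599
```

```bash
python3 -m jog '[[[0,0,0,0,0,3.8,6],[0,0,0,0,0,3.8,6],[0,0,0,0,0,3.8,6],[0,0,0,0,0,3.8,6],[0,0,0,0,0,0,6]]]'
cat > look.py <<'E'
import sys
from h import *
T=robot.read_camera('top');S=robot.read_camera('side');n=sys.argv[1]
a=T['img'][110:210,200:350,::-1];b=S['img'][170:270,240:390,::-1]
a=cv2.resize(a,None,fx=4,fy=4,interpolation=2);b=cv2.resize(b,None,fx=4,fy=4,interpolation=2)
a=cv2.resize(a,None,fx=.66,fy=.66,interpolation=3) if 0 else a
cv2.imwrite('pics/%s.png'%n,np.vstack([a[:300*1],b[:300]]) if 0 else np.vstack([a,b])[:, :] if 0 else cv2.resize(np.vstack([a,b]),(450,600),interpolation=3))
E
python3 look.py p1
```

```text
t: 4.32
tool_pos: [0.5884, -0.0947, 0.0631]
orientation: [-2.181, -2.259, 0.001]
force: [-0.2, 0.4, 0.6]
opening: 0.0604
```

View pics/p1.png

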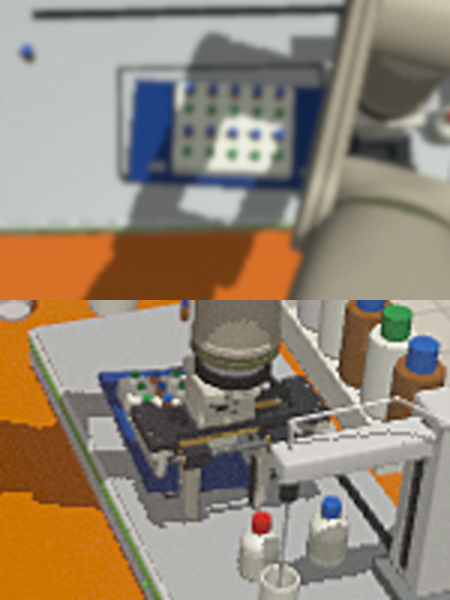

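```bash
python3 -m jog '[[[0,0,0,0.8,0,0,6],[0,0,0,0.7,0,0,6],[0,0,0,0,0,0,6]]]' |grep -v ori
for i in 1 2 3 4 5 ; do python3 -m jog '[[[0,0,0,0.1,0,0,6],[0,0,0,0.1,0,0,6]]]' | grep -E "pos|force"; done
```

```text
t: 4.67
tool_pos: [0.5895, -0.0794, 0.0675]
force: [-0.3, 0.2, -1.0]
opening: 0.0597
tool_pos: [0.5894, -0.079, 0.0671]
force: [-0.0, 0.4, -0.4]
tool_pos: [0.5891, -0.0774, 0.0667]
force: [-0.3, 0.5, 0.3]
tool_pos: [0.5892, -0.0759, 0.0667]
force: [0.5, -3.2, -0.4]
tool_pos: [0.5891, -0.0738, 0.0667]
force: [1.3, -3.1, -0.4]
tool_pos: [0.589, -0.0715, 0.0667]
force: [1.1, -2.6, -1.8]
```

```bash
for i in 1 2 3 ; do python3 -m jog '[[[0,0,0,0.1,0,0.04,6],[0,0,0,0.1,0,0.04,6]]]' | grep -E "pos|force"; done; python3 -m jog '[[[0,0,0,0.1,0,0,6],[0,0,0,0,0,0,6],[0,0,0,0,0,0,6]]]'; python3 look.py p2
```

```text
tool_pos: [0.5891, -0.0695, 0.0661]
force: [0.9, -4.7, 1.7]
tool_pos: [0.5892, -0.0675, 0.0654]
force: [1.0, -3.8, 2.3]
tool_pos: [0.5893, -0.0657, 0.0649]
force: [0.6, -4.9, 4.1]
t: 6.25
tool_pos: [0.589, -0.0644, 0.0647]
orientation: [2.183, 2.259, 0.001]
force: [1.0, -4.1, 3.2]
opening: 0.0598
```

View pics/p2.png

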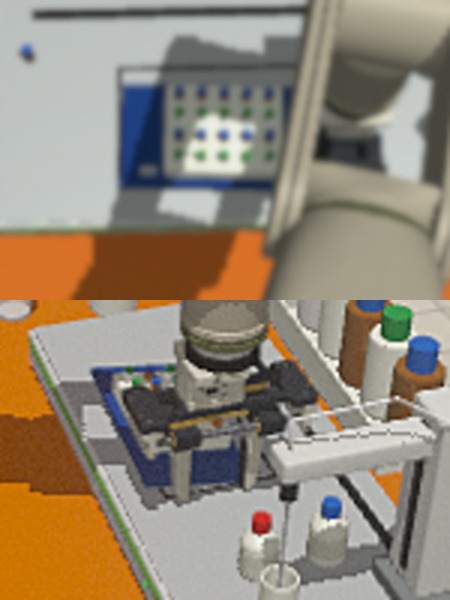

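```bash
python3 -m jog '[[[0,0,0,-1,0,0,6],[0,0,0,-1,0,0,6],[0,0,0,0,0,-4,6],[0,0,0,0,0,-4,6],[0,0,0,0,0,-4,6]]]' |tail -4
python3 -m jog '[[[0,0,0,3.44,-2.4,0,6],[0,0,0,3.44,-2.4,0,6],[0,0,0,3.44,-2.4,0,6],[0,0,0,3.44,-2.4,0,6],[0,0,-6.92,0,0,0,6]]]' |tail -4
python3 -m jog '[[[0,0,-6.92,0,0,0,6],[0,0,-6.92,0,0,0,6],[0,0,-6.92,0,0,0,6],[0,0,-6.92,0,0,0,6],[0,0,-6.92,0,0,0,6]]]' |tail -4
python3 -m jog '[[[0,0,-6.92,0,0,0,6],[0,0,-6.92,0,0,0,6],[0,0,-6.92,0,0,0,6],[0,0,-6.92,0,0,0,6],[0,0,-6.92,0,0,0,6]]]' |tail -4
python3 -m jog '[[[0,0,-6.92,0,0,0,9],[0,0,-6.96,0,0,0,9],[0,0,0,0,0,0,9],[0,0,0,0,0,0,9]]]'
python3 look.py p3
```

```text
tool_pos: [0.5876, -0.0847, 0.1838]
orientation: [-2.181, -2.255, 0.003]
force: [1.2, -1.1, 0.2]
opening: 0.0601
tool_pos: [0.485, 0.0533, 0.183]
orientation: [-2.043, -2.38, 0.001]
force: [-1.0, -0.2, -0.1]
opening: 0.06
tool_pos: [0.4887, 0.0487, 0.1835]
orientation: [-1.231, -2.888, 0.0]
force: [0.4, 0.1, -0.2]
opening: 0.0599
tool_pos: [0.4887, 0.0486, 0.1835]
orientation: [-0.317, -3.123, -0.001]
force: [-1.0, -0.4, 0.2]
opening: 0.0598
t: 8.35
tool_pos: [0.4889, 0.0487, 0.1837]
orientation: [0.047, -3.14, -0.001]
force: [-0.5, 0.4, 0.4]
opening: 0.082
```

View pics/p3.png

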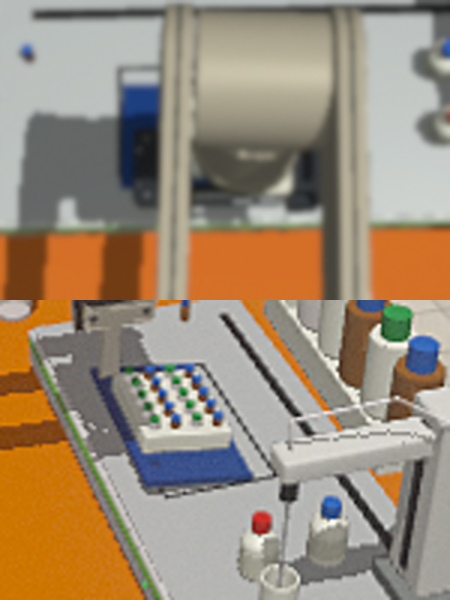

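```bash
cat > c.py <<'E'
from h import *
S=robot.read_camera('side')
np.set_printoptions(precision=4,suppress=True)
N=np.array([.597,.054]);R=np.array([[np.cos(.035),np.sin(.035)],[-np.sin(.035),np.cos(.035)]])
f=lambda c,z:R@(at(S,(240+c[0]/3-.33,170+(c[1]-300)/3-.33),z)[:2]-N)
for n,c,z in [('oFR',(272,475),.06),('oNR',(168,497),.06),('tFR top',(252,478),.068),('tNR',(150,485),.082)]: print(n,f(c,z))
for l in ['tray_hole','tray_slot','pin_right','pin_left']:
  for k in robot.pinpoint(S,l)[:1]: print(l,k['confidence'],R@(at(S,k['point'],.0725 if 'tray' in l else .06)[:2]-N))
E
python3 c.py
```

```text
oFR [ 0.0609 -0.1034]
oNR [-0.0584 -0.1066]
tFR top [ 0.0341 -0.1113]
tNR [-0.0795 -0.1078]
tray_hole 0.86 [-0.0535 -0.0715]
tray_slot 0.94 [-0.0583  0.0958]
pin_right 0.58 [-0.0354 -0.0603]
pin_left 0.7 [-0.0348  0.0838]
```

```bash
python3 -m jog '[[[0,0,0,0,0,4,9],[0,0,0,0,0,4,9],[0,0,0,0,0,3.9,9],[0,0,0,-0.6,0,0,9],[0,0,0,-0.4,0,0,9]]]' |grep -v ori
for i in 1 2 3 4 5 6; do python3 -m jog '[[[0,0,0,-0.1,0,0,9],[0,0,0,-0.1,0,0,9]]]' | grep -E "pos|force"; done
```

```text
t: 9.12
tool_pos: [0.4991, 0.0494, 0.0643]
force: [0.3, 0.4, 0.3]
opening: 0.0901
tool_pos: [0.5016, 0.0494, 0.0655]
force: [0.4, -0.7, 0.3]
tool_pos: [0.5034, 0.0495, 0.0655]
force: [0.0, -0.4, -0.5]
tool_pos: [0.5054, 0.0496, 0.0654]
force: [-1.0, 0.3, 0.1]
tool_pos: [0.5069, 0.0494, 0.0651]
force: [-1.3, -1.8, 0.3]
tool_pos: [0.5091, 0.0495, 0.065]
force: [-2.2, -0.9, 0.1]
tool_pos: [0.5112, 0.0497, 0.065]
force: [-2.6, -1.3, -0.3]
```

```bash
for i in 1 2 3 4 5 6 7; do python3 -m jog '[[[0,0,0,-0.1,0,0,9],[0,0,0,-0.1,0,0,9]]]' | grep -E "pos|force"; done; python3 look.py p4
```

```text
tool_pos: [0.5131, 0.05, 0.0649]
force: [-3.1, -0.4, -1.6]
tool_pos: [0.5152, 0.05, 0.0651]
force: [-2.6, 0.1, -1.4]
tool_pos: [0.5173, 0.05, 0.0652]
force: [-2.6, 0.7, -1.4]
tool_pos: [0.5194, 0.05, 0.0652]
force: [-1.6, 0.4, -0.5]
tool_pos: [0.5214, 0.0501, 0.0652]
force: [-2.4, 0.1, -1.5]
tool_pos: [0.5235, 0.0502, 0.0652]
force: [-2.8, 0.5, -1.4]
tool_pos: [0.526, 0.0502, 0.0655]
force: [-0.0, -0.1, 0.2]
```

View pics/p4.png

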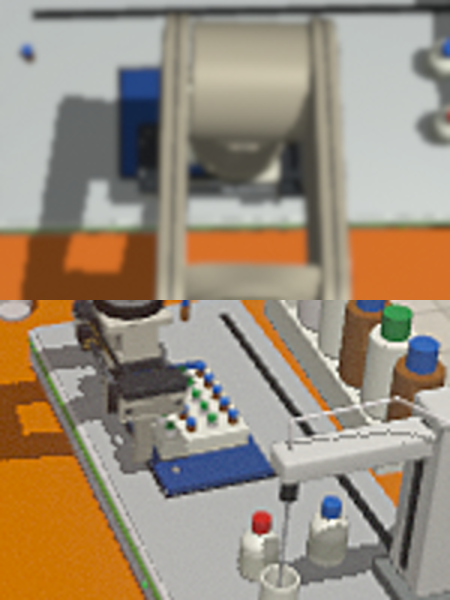

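```bash
python3 -m jog '[[[0,0,0,1,0,0,9],[0,0,0,2,0,0,9],[0,0,0,0,0,-4,9],[0,0,0,0,0,-4,9],[0,0,0,0,0,-4,9]]]' |grep -v ori
for i in 1 2; do python3 -m jog '[[[0,0,0,2,3,0,9],[0,0,0,2,3,0,9],[0,0,0,1.5,3.5,0,9],[0,0,0,0,4,0,9],[0,0,0,0,4,0,9]]]' | grep -E "pos|force"; done; python3 look.py p5
cat > d.py <<'E'
from h import *
np.set_printoptions(precision=4,suppress=True)
T=robot.read_camera('top');S=robot.read_camera('side')
for l,z in [('tray_hole',.06),('tray_slot',.06),('pin_right',.06),('pin_left',.06),('vial_tray',.06),('nest',.06)]:
  for c,p in (('T',T),('S',S)):
    for k in robot.pinpoint(p,l)[:1]: print(l,c,round(k['confidence'],2),np.array(k['point']),at(p,k['point'],z))
E
python3 d.py
```

```text
t: 11.8
tool_pos: [0.4943, 0.0492, 0.1861]
force: [1.2, -0.2, 0.6]
opening: 0.0901
tool_pos: [0.4343, 0.2239, 0.1864]
force: [1.6, -0.0, 0.5]
tool_pos: [0.3729, 0.3975, 0.1862]
force: [0.8, 0.3, 0.2]
tray_hole T 0.88 [300.8 162.3] [ 0.5561 -0.0352  0.06  ]
tray_hole S 0.56 [300.  230.9] [ 0.5625 -0.0367  0.06  ]
tray_slot T 0.88 [249.6 163. ] [0.5503 0.1333 0.06  ]
tray_slot S 0.72 [282.1 201.4] [0.5528 0.1357 0.06  ]
pin_right T 0.82 [298.3 159.4] [ 0.5658 -0.027   0.06  ]
pin_right S 0.7 [300.4 226.5] [ 0.5708 -0.0153  0.06  ]
pin_left T 0.79 [252.  162.2] [0.5532 0.1254 0.06  ]
pin_left S 0.78 [285.  201.4] [0.5626 0.1331 0.06  ]
vial_tray T 0.67 [272.  148.2] [0.6021 0.0603 0.06  ]
vial_tray S 0.6 [297.7 210.2] [0.5896 0.0722 0.06  ]
nest S 0.88 [301.8 209. ] [0.6052 0.0753 0.06  ]
```

View pics/p5.png

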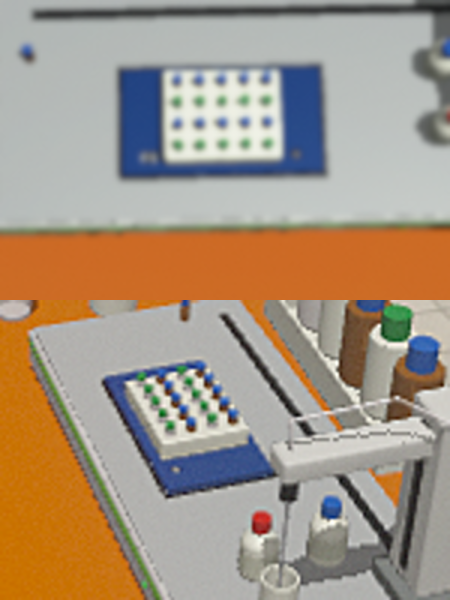

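```bash
python3 - <<'E'
from h import *
T=robot.read_camera('top');S=robot.read_camera('side')
g=lambda i,r,c:cv2.resize(i[r:r+50,c:c+80,::-1],(800,500)[:2] and (480,300),interpolation=cv2.INTER_CUBIC)
cv2.imwrite('pics/z.png',np.vstack([g(T['img'],128,236),g(S['img'],190,265)]))
E
```

```text
(no output)
```

View pics/z.png

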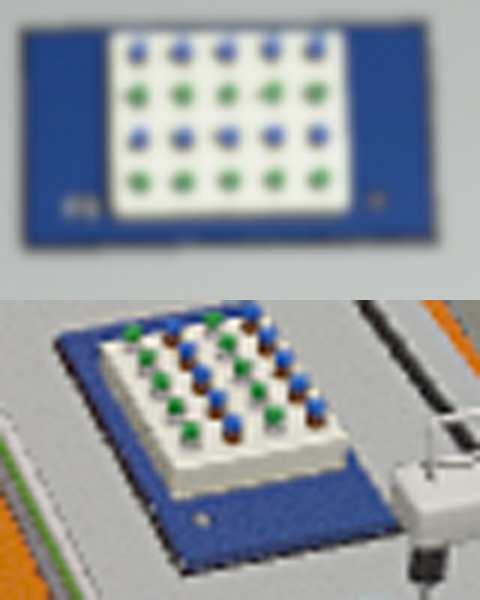

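```bash
python3 - <<'E'
from h import *
np.set_printoptions(precision=4,suppress=True)
T=robot.read_camera('top')
P=[at(T,(236+(u-2.5)/6,128+(v-2.5)/6),.068)[:2] for u,v in [(23,28),(426,22),(437,241),(25,246)]]
P=np.array(P);print(P,P.mean(0),np.linalg.norm(np.roll(P,-1,0)-P,axis=1))
# hypothesis check: projected corners, seated vs front raised 10 mm
for h in (0,.012):
  for x,y in [(.06,.11),(.06,-.11),(-.06,-.11),(-.06,.11)]:
    c,s=np.cos(.035),np.sin(.035)
    q=proj(T,[.597+c*x-s*y,.054+s*x+c*y,.068+(h if x<0 else 0)]);print(h,(np.array(q)-[236,128])*6+2.5)
E
```

```text
[[ 0.6526  0.1694]
 [ 0.6607 -0.0536]
 [ 0.5365 -0.0593]
 [ 0.5291  0.1647]] [0.5947 0.0553] [0.2232 0.1243 0.2242 0.1236]
0 [29.1732 27.2629]
0 [426.3406  21.777 ]
0 [434.6091 233.0527]
0 [ 30.558  238.7424]
0.012 [29.1732 27.2629]
0.012 [426.3406  21.777 ]
0.012 [437.3631 228.0949]
0.012 [ 29.5887 233.8324]
```

```bash
python3 -c "
from plant import robot
s=robot.read_state();print(s['t'],s['tool_pos'],s['force']);print(robot.close_job())"
```

```text
13.5833 [0.37346985 0.39521399 0.18521797] [-1.00815295  0.8534263   0.09745242]
the job is handed in; nothing more can be done
None
```

The tray dropped onto its pins, and I handed the job in at 13.6 s with the open fingers well clear of everything. No verdict is reported.

**What I did:** I pushed the plate's right edge with two fingertips at about 3–5 N. That slid the tray roughly 12 mm left and turned it in line with the outline. I then pushed its front edge forward about 20 mm at about 2–3 N, until the force fell to zero and the tray dropped.

**Last checks:**
- **Pins:** a pin tip shows in both the hole and the slot.
- **Flatness and position:** in the top picture the tray's dark border measures 124 x 224 mm against the 125 x 225 mm outline. Its corners fit a flat tray better than a raised one, and its centre is within 3 mm of my estimate of the home position.
- **Bystanders:** the two standards and the stray vial look unmoved in the pictures. The other bystanders I did not check individually; I felt no contact with any of them.

**Where checks disagreed:** the networks' hole, slot and pin points differed from each other by 8–20 mm. The side-camera corner measurements were also off, by 4–9 mm against the outline's known size. I relied on the push force and the top-view outline fit instead, so the 3 mm and 5 mm fits over the pins were not measured directly.

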